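# Ready the worktop fume extractor

## Task

Get the small white fume extractor ready for frying: first pull the red filter-shaker knob on its side right out past its click and push it fully home again. Then squeeze the orange release button on the grey inlet head, pull the head straight up past the first stop to the second stop (as far as it goes), and finish while still holding it up there, because it drops back if let go and I want to tighten the collar. Do not shift the other things on the worktop.

Things in the scene. Friction and masses are not known exactly. Their poses are not given: they have to be found in the camera images.
- extractor: white fume extractor fixed to the worktop; case 140 (x) x 200 (y) x 85 mm (z), origin under its centre, turned up to 0.3 rad either way. Own -x side: front with louvres; -y side: red shaker knob; on top at own x = 0, y = +40 mm stands the snorkel in a black collar (68 mm wide at the foot, 42 mm above, top at z = 120 mm).
- shaker (a joint): filter-shaker knob, travel in m along the case's own -y: 0 fully home, 0.045 fully out. It clicks: 5 to 7 N is needed to leave home and again to get past the click near 0.040 at the outer end (and likewise on the way back); about 1 N between; stays where it is left.
- shaker_grip (a point): centre of the red shaker knob, a round knob of 24 mm diameter and 30 mm length with its axis along the case's own y, 55 mm above the worktop; moves with the knob. When home, 27 mm of bare 12 mm steel rod lies between the case's side and the knob.
- snorkel (a joint): height of the snorkel in m above its lowest position: 0 down, first stop (a catch) at 0.050, second stop (hard end, no catch) at 0.110. Button out: locked at 0 and cannot be pulled through 0.050; button squeezed in: runs freely. Weighs about 240 g; let go at the second stop it drops back to about 0.070.
- inlet_head: grey rounded inlet head on top of the snorkel tube (32 mm diameter), 54 (own x) x 36 (own y) x 50 (z) mm, origin at the centre of its underside, which is 125 mm above the worktop when down; axes parallel to the case's; moves with the snorkel.
- head_grip (a point): centre of the inlet head at the height of the release button, 27 mm above the head's underside: fingers closing here along the case's y, one on the button and one on the flat side behind it, squeeze the button in. Width over button and head 42 mm with the button out, 37 mm pressed.
- release (a joint): orange release button on the head's own -y side (face 26 x 34 mm, stands out 6 mm), travel in m along own +y: 0 out, 0.005 fully in; it frees the snorkel beyond about 0.0035; spring, 4 N at first and 8 N fully in (grip with about 20 to 30 N).
- mug_a: bystander: green mug, 65 x 94 x 52 mm, origin under its centre
- lemon_a: bystander: lemon, 71 x 53 x 51 mm, origin under its centre, near the left (+y) side of the extractor
- tomato_tin: bystander: tin, 57 mm diameter, 72 mm high, origin under its centre
- jam_jar: bystander: jam jar with yellow cap, 71 mm wide, 110 mm high, origin under its centre
- pinch_bowl: bystander: small white bowl, 101 mm wide, 46 mm high, origin under its centre
- garlic: bystander: garlic bulb, 56 mm, origin under its centre
- teaspoon: bystander: teaspoon lying flat, 139 x 28 x 13 mm, origin under its centre

How it is judged:
On the way, in this order (a step that is already met when the one before it is completed fails the run):
1. the shaker knob has been pulled out past its outer click, the snorkel still down (value of joint shaker above 0.041 m and value of joint snorkel below 0.01 m), for 0.1 s.
2. the shaker knob is fully home again, the snorkel still down (value of joint shaker below 0.003 m and value of joint snorkel below 0.01 m), for 0.2 s.
3. with the release squeezed, the head is pulled up past the first stop (value of joint snorkel above 0.058 m and value of joint release above 0.003 m and contact force between the fingers and inlet_head above 2 N), for 0.1 s.
At the end, for the whole second after the job is handed in: the snorkel is within 5 mm of its second stop and still (under 10 mm/s), held there by the robot's fingers on the inlet head (over 3 N), and the shaker knob is home within 3 mm (value of joint snorkel above 0.105 m and velocity of joint snorkel between -0.01 and 0.01 m/s and contact force between the fingers and inlet_head above 3 N and value of joint shaker below 0.003 m); the arm keeps its last pose, push and grip.
It fails at once if a bystander is shifted by more than 25 mm (distance of any of mug_a, lemon_a, tomato_tin, jam_jar, pinch_bowl, garlic, teaspoon from where it was at the start of the episode above 0.025 m).
It also fails if it takes over 48 s, if anything falls off the work surface, if the arm or the gripper's body presses on something with over 40 N, if the wrist force passes 120 N, or if a joint passes its speed limit or range.

## Robot

A 7-joint arm with a two-finger parallel gripper is mounted at the origin on a cart in front of the work surface, level with it; the furniture and walls round the work are solid. World frame = base frame: x ahead of the robot, y to its left, z up, the work surface at z = 0. Lengths are in m, angles in rad, forces in N, time in s.
With the tool pointing down it reaches from about 0.425 to 0.875 m from the base axis. Payload 8.4 kg.
Tool frame: the origin (TCP) lies midway between the tips of the shut fingers; the grasp point (between the pads) lies env.pinch_z behind it (env.pinch_z is the distance from the TCP to the grasp point, in m); z points along the fingers, y is the line along which they close (so a half turn about z gives the same grasp; the last joint's range is limited). The gripper opens to 87 mm and grips with 3 to 60 N. Pads are 19 mm wide; open, the fingers measure 117 mm over their backs; the gripper's body (75 mm by 190 mm) begins 51 mm behind the grasp point.
Start: joints at [1.104, 0.333, 0.04, 1.465, -0.013, 1.343, -0.059], TCP at [0.234, -0.607, 0.223] pointing down, gripper open.
Joint ranges: [-2.58, 2.58], [-0.38, 2.09], [-1.3, 1.39], [0.25, 2.4], [-1.5, 4.64], [0.08, 2.09], [-2.65, 2.65]. Speed limits (rad/s): [2.22, 2.22, 2.79, 2.79, 3.14, 3.14, 3.14].

## Interface

Orientations are given as a unit quaternion [w, x, y, z].
In Python, from bench import env, optics gives the robot as it stands.
- The arm moves only by the tool jog_arm, never from a script. Its argument "rows" is text: rows parted by semicolons, each of 6 numbers parted by spaces: the shift along the tool's x, y, z in mm, then the turn, a rotation vector about the tool's x, y, z in degrees. A call has 1 to 20 rows; each row shifts and turns the commanded pose from where the row before left it, along the tool's axes as they then stand; what a row does not reach is not made up. A row lasts 1/12 s, in which the tool goes at most 41.7 mm and 7.16 degrees, less where a joint would pass 70% of its speed; a pose out of reach is approached as far as the arm can. A call is refused whole if a number of a shift passes 41.7 or a number of a turn 7.16, either way. A call with a gripper value outside its range is refused whole. "jaw" is the closure, from -1 (fully open) to 1 (shut), set as the call begins (left out, the last holds). The fingers move at their own pace and stop on an object; "force" is the grip in N (left out, the last holds). Time passes only in rows, so rows that do not move let the fingers close. It gives the time, the measured TCP pose, the force, the opening and the grip force at its end, in the units of the state.
- env.observe(): the state, without advancing time (a new reading comes with each control period).
- optics.capture(name): name is "scene" or "top" or "wrist"; returns (picture, depth): 420x560x3 uint8, red, green, blue; 420x560 float32, m along the optical axis (not along the pixel's ray), 0 where there is no reading.
- optics.camera_info(name): a dict with "intrinsics" (3x3 intrinsics, pixels), "camera_from_world" (4x4, takes a point from world to camera coordinates). Camera axes: x right, y down, z forward; pixel columns grow to the right and rows downward; lengths in m; the calibration is good to about 2 mm. The wrist camera is an equidistant fisheye: a pixel r from the principal point sees the ray r / f radians off the axis. A picture is of the moment at which its call begins: read the wrist's pose just before it. camera_info takes no time and is no camera call; for the wrist camera it gives the pose at the moment of the call.
- env.close_job(): hands the job in; it is judged then, once.
The state is a dict: "t": time; "joint_positions": joint angles; "qd": joint speeds; "tau": joint torques, N m; "eef_pos": TCP position; "orientation": TCP orientation; "wrist_force": force on the tool from outside, world axes, zero at the start; "ft_torque": the same for the moment, N m; "opening": opening from 0.0 (shut) to 1.0 (fully open); "finger_force": force on a finger pad.
Only numpy, scipy, OpenCV 4.12 (cv2) and the standard library are available. Lean on these libraries where they do the work, as an engineer would, in place of code of your own. Each camera call takes 0.05 s, during which the arm holds its last target. There are 200 camera calls.

## Working session

There is one attempt and no reset: what is moved stays moved. The work goes in short steps, Python scripts to look and compute and a tool call to move; the robot and the scene stay as the last step left them, time stands still between calls to the robot, and variables do not carry over. Pictures are saved under pics/ and viewed, at most 10 in all, crops included, and the job is handed in when it is done.

Besides the shell and the picture viewer there is one more tool, called after ">>>" as a command line: name --argument value ..., lists and objects as JSON in quotes. jog_arm: Moves the arm, as the interface text tells. Its arguments: {"type":"object","properties":{"rows":{"type":"string"},"jaw":{"type":"number"},"force":{"type":"number"}},"required":["rows"]}

```bash
mkdir -p pics; cat > h.py <<'E'
import numpy as np, cv2
from bench import env, optics
def cap(n):
    ci=optics.camera_info(n); p,d=optics.capture(n)
    return p,d,np.array(ci["intrinsics"]),np.array(ci["camera_from_world"])
def cloud(d,K,T):
    v,u=np.mgrid[:d.shape[0],:d.shape[1]]
    c=np.stack([(u-K[0,2])/K[0,0]*d,(v-K[1,2])/K[1,1]*d,d,np.ones_like(d)],-1)
    w=c@np.linalg.inv(T).T
    return w[...,:3]
E
python3 - <<'E'
from h import *
s=env.observe(); print({k:np.round(v,3) for k,v in s.items()}, env.pinch_z)
ims=[]
for n in("scene","top"):
    p,d,K,T=cap(n); np.savez(n,p=p,d=d,K=K,T=T); cv2.imwrite(f"pics/{n}.png",p[...,::-1])
    W=cloud(d,K,T); hsv=cv2.cvtColor(p,cv2.COLOR_RGB2HSV)
    print(n,"cam",np.linalg.inv(T)[:3,3].round(3))
    for nm,lo,hi in(("red",(0,170,80),(6,255,255)),("red2",(172,170,80),(180,255,255)),("orange",(8,170,120),(20,255,255))):
        m=cv2.inRange(hsv,lo,hi); k,l,st,c=cv2.connectedComponentsWithStats(m)
        for i in range(1,k):
            if st[i,4]>25:
                q=W[(l==i)&(d>0)]
                print(nm,c[i].round(),st[i],np.percentile(q,[5,50,95],axis=0).round(3).tolist() if len(q) else None)
E
```

```text
{'t': np.float64(0.0), 'joint_positions': array([ 1.104,  0.334,  0.04 ,  1.466, -0.013,  1.343, -0.059]), 'qd': array([ 0.   ,  0.   , -0.001,  0.001, -0.   ,  0.001, -0.001]), 'tau': array([-1.0000e-03, -6.5635e+01,  1.3350e+00, -4.0381e+01, -6.0000e-02,
        4.5000e-02,  0.0000e+00]), 'eef_pos': array([ 0.234, -0.606,  0.222]), 'orientation': array([-0.001,  0.983,  0.183, -0.   ]), 'wrist_force': array([ 0.129, -1.224,  0.973]), 'ft_torque': array([ 0.05 ,  0.003, -0.017]), 'finger_force': np.float64(0.0), 'opening': np.float64(0.999)} 0.0187
scene cam [-0.422  1.024  0.774]
red [243. 174.] [228 167  29  15 159] [[0.828, -0.2, 0.091], [0.839, -0.135, 0.102], [0.854, -0.072, 0.11]]
orange [152. 272.] [144 264  19  18 261] [[0.573, 0.439, 0.029], [0.583, 0.463, 0.048], [0.601, 0.48, 0.062]]
top cam [ 0.222 -0.     1.516]
red [289. 206.] [284 202  10   8  51] [[0.492, -0.051, 0.059], [0.5, -0.041, 0.066], [0.509, -0.028, 0.072]]
orange [237. 143.] [229 138  19  13 144] [[0.678, 0.096, 0.106], [0.698, 0.118, 0.111], [0.714, 0.14, 0.116]]
orange [136. 181.] [129 173  16  17 205] [[0.575, 0.43, 0.048], [0.596, 0.449, 0.058], [0.618, 0.468, 0.065]]
```

View pics/scene.png

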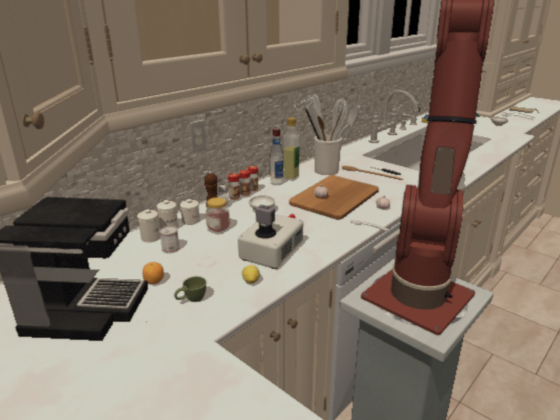

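View pics/top.png

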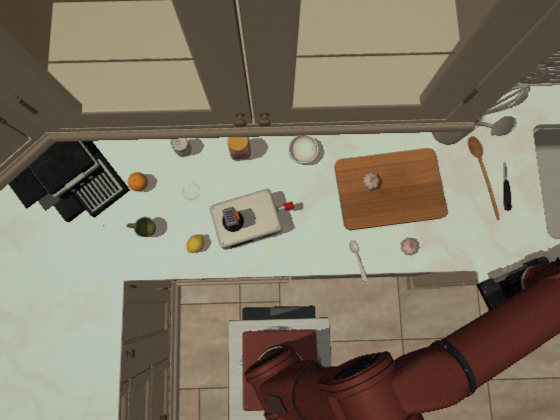

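The scene view shows the extractor at about (270,238), with its knob at (292,217). The top view shows the case centred near (246,218), the knob at (289,206) and the head at (232,215). The bowl is at (304,150), the lemon at (196,243) and the spoon at (358,260).

```bash
python3 - <<'E'
from h import *
C={}
for n in("top","scene"):
    z=np.load(n+".npz"); p,d,K,T=[z[k] for k in"pdKT"]; W=cloud(d,K,T)
    near=(abs(W[...,0]-.47)<.2)&(abs(W[...,1]-.06)<.25)&(d>0)
    m=near&(abs(W[...,2]-.085)<.008)
    q=W[m]; 
    l=cv2.connectedComponents(m.astype(np.uint8))
    cs=cv2.connectedComponentsWithStats(m.astype(np.uint8)); i=1+np.argmax(cs[2][1:,4]); q=W[cs[1]==i]
    r=cv2.minAreaRect((q[:,:2]*1000).astype(np.float32)); print(n,"top rect",r,"z",np.median(q[:,2]))
    for lo,hi in((.168,.185),(.13,.168)):
        q=W[near&(W[...,2]>lo)&(W[...,2]<hi)]
        if len(q): print(" head",lo,len(q),np.median(q,0).round(3),cv2.minAreaRect((q[:,:2]*1000).astype(np.float32)))
    C[n]=(p,d,K,T,W)
p,d,K,T,W=C["top"]
hsv=cv2.cvtColor(p,cv2.COLOR_RGB2HSV)
m=(cv2.inRange(hsv,(0,130,60),(8,255,255))>0)&(abs(W[...,0]-.5)<.1)&(abs(W[...,1]+.04)<.1)&(d>0)
q=W[m]; print("knob",len(q),q.min(0),q.max(0),cv2.minAreaRect((q[:,:2]*1000).astype(np.float32)))
# cabinets overhead
m=(d>0)&(W[...,2]>.4)&(abs(W[...,1])<.4)&(W[...,0]>.3)
print("cabinet",W[m][:,0].min(),np.percentile(W[m][:,2],[0,5,50]))
m=(d>0)&(W[...,2]>.02)&(W[...,2]<.2)&(W[...,0]>.35)&(W[...,0]<.8)&(abs(W[...,1]-.05)<.35)
cs=cv2.connectedComponentsWithStats(m.astype(np.uint8))
for i in range(1,cs[0]):
    if cs[2][i,4]>40: q=W[cs[1]==i]; print("obj",q.min(0).round(3),q.max(0).round(3))
E
```

```text
top top rect ((464.6730651855469, 98.37225341796875), (139.7103729248047, 199.6348876953125), 15.721800804138184) z 0.08604042926047106
 head 0.168 231 [0.453 0.135 0.175] ((455.1939697265625, 133.4444580078125), (54.41930389404297, 41.49217224121094), 18.74970245361328)
 head 0.13 38 [0.431 0.124 0.157] ((448.5257873535156, 126.80461120605469), (34.07613754272461, 57.284812927246094), 64.81532287597656)
scene top rect ((464.24395751953125, 100.67997741699219), (140.83172607421875, 202.4570770263672), 15.405086517333984) z 0.0863030206996303
 head 0.168 127 [0.45  0.143 0.176] ((452.8590393066406, 140.18128967285156), (53.710205078125, 40.0624885559082), 13.277959823608398)
 head 0.13 218 [0.442 0.15  0.15 ] ((446.2593078613281, 147.09896850585938), (58.171199798583984, 30.613357543945312), 41.1553955078125)
knob 60 [ 0.49019596 -0.05572069 -0.00049791] [ 0.51334402 -0.02501868  0.07443395] ((501.23504638671875, -40.73719024658203), (21.7142276763916, 30.745361328125), 8.980561256408691)
cabinet 0.573228831957305 [0.462777   0.50345634 0.53687382]
obj [ 0.644 -0.141  0.02 ] [ 0.745 -0.044  0.054]
obj [0.67  0.082 0.022] [0.726 0.153 0.122]
obj [0.689 0.282 0.02 ] [0.734 0.34  0.079]
obj [ 0.427 -0.3    0.02 ] [ 0.671 -0.199  0.078]
obj [ 0.374 -0.054  0.021] [0.554 0.208 0.182]
obj [0.365 0.235 0.022] [0.423 0.291 0.059]
```

```bash
cat >> h.py <<'E'
from scipy.spatial.transform import Rotation as R
YAW=np.radians(15.6); C0=np.array([.4645,.0990]); ex=np.array([np.cos(YAW),np.sin(YAW)]); ey=np.array([-ex[1],ex[0]])
def down(tx): # tool pointing down, tool x at world angle tx (deg)
    a=np.radians(tx); x=np.array([np.cos(a),np.sin(a),0]); z=np.array([0,0,-1.]); return R.from_matrix(np.stack([x,np.cross(z,x),z],1))
def go(own,z,tx):
    s=env.observe(); q=s["orientation"]; r=R.from_quat([q[1],q[2],q[3],q[0]])
    p=np.r_[C0+own[0]*ex+own[1]*ey,z]; print("t",round(float(s["t"]),2),"target",p.round(4),"eef",s["eef_pos"].round(4),"own",((s["eef_pos"][:2]-C0)@np.stack([ex,ey],1)).round(4))
    print(" turn first:",np.degrees((r.inv()*down(tx)).as_rotvec()).round(2)," then shift mm:",(down(tx).inv().apply(p-s["eef_pos"])*1000).round(1)," shift first:",(r.inv().apply(p-s["eef_pos"])*1000).round(1))
E
python3 -c "
from h import *
go((0,-.142),.222,105.6)"
```

```text
t 0.1 target [ 0.5027 -0.0378  0.222 ] eef [ 0.2335 -0.6061  0.2218] own [-0.4121 -0.617 ]
 turn first: [-7.000e-02 -6.000e-02 -8.453e+01]  then shift mm: [ 4.750e+02  4.121e+02 -2.000e-01]  shift first: [ 4.555e+02 -4.336e+02  3.000e-01]
```

>>> jog_arm --rows "22.8 -21.7 0 0 0 0;22.8 -21.7 0 0 0 0;22.8 -21.7 0 0 0 0;22.8 -21.7 0 0 0 0;22.8 -21.7 0 0 0 0;22.8 -21.7 0 0 0 0;22.8 -21.7 0 0 0 0;22.8 -21.7 0 0 0 0;22.8 -21.7 0 0 0 0;22.8 -21.7 0 0 0 0;22.8 -21.7 0 0 0 0;22.8 -21.7 0 0 0 0;22.8 -21.7 0 0 0 0;22.8 -21.7 0 0 0 0;22.8 -21.7 0 0 0 0;22.8 -21.7 0 0 0 0;22.8 -21.7 0 0 0 0;22.8 -21.7 0 0 0 0;22.8 -21.7 0 0 0 0;22.8 -21.7 0 0 0 0" --jaw -1

```text
t: 1.77
eef_pos: [0.5034, -0.0361, 0.2224]
orientation: [0.0, 0.983, 0.183, -0.0]
wrist_force: [0.6, -0.2, -0.1]
opening: 0.999
finger_force: 0.0
```

>>> jog_arm --rows "0 0 0 0 0 -7;0 0 0 0 0 -7;0 0 0 0 0 -7;0 0 0 0 0 -7;0 0 0 0 0 -7;0 0 0 0 0 -7;0 0 0 0 0 -7;0 0 0 0 0 -7;0 0 0 0 0 -7;0 0 0 0 0 -7;0 0 0 0 0 -7;0 0 0 0 0 -7;0 0 0 0 0 -0.5;0 0 0 0 0 0;0 0 0 0 0 0;0 0 0 0 0 0"

```text
t: 3.1
eef_pos: [0.5031, -0.0376, 0.2225]
orientation: [-0.0, 0.606, 0.795, -0.0]
wrist_force: [-0.5, 0.2, -0.1]
opening: 1.004
finger_force: 0.0
```

```bash
python3 - <<'E'
from h import *
go((0,-.142),.037,105.6)
print(env.observe()["joint_positions"].round(2),env.observe()["wrist_force"].round(1))
p,d,K,T=cap("wrist"); cv2.imwrite("pics/w1.png",p[...,::-1])
hsv=cv2.cvtColor(p,cv2.COLOR_RGB2HSV); m=cv2.inRange(hsv,(0,150,70),(8,255,255))
cs=cv2.connectedComponentsWithStats(m); i=1+np.argmax(cs[2][1:,4])
ys,xs=np.where(cs[1]==i); print(cs[2][i],cs[3][i])
r=np.stack([(xs-K[0,2])/K[0,0],(ys-K[1,2])/K[1,1]],1); th=np.linalg.norm(r,axis=1); 
ray=np.c_[r/th[:,None]*np.sin(th)[:,None],np.cos(th)]
Ti=np.linalg.inv(T); w=ray@Ti[:3,:3].T; o=Ti[:3,3]
P=o+w*((.060-o[2])/w[:,2])[:,None]
print("cam",o,"knob own",((P[:,:2]-C0)@np.stack([ex,ey],1)).min(0),((P[:,:2]-C0)@np.stack([ex,ey],1)).max(0))
E
```

```text
t 3.1 target [ 0.5027 -0.0378  0.037 ] eef [ 0.5031 -0.0376  0.2225] own [ 0.0004 -0.1419]
 turn first: [-0.01 -0.01 -0.2 ]  then shift mm: [-1.000e-01 -4.000e-01  1.855e+02]  shift first: [-1.000e-01 -4.000e-01  1.855e+02]
[ 0.53  0.07 -0.56  1.79  0.04  1.29  0.22] [-0.5  0.2 -0.1]
[267 191  21  29 591] [277.02538071 204.6463621 ]
cam [0.4839419  0.03059889 0.38405815] knob own [-0.01294897 -0.15900252] [ 0.00766021 -0.12959447]
```

Seen from the wrist, the knob's centre is within 3 mm of the prediction. I'll descend and grip it.

>>> jog_arm --rows "-1 -1.5 20 0 0 0;0 0 20 0 0 0;0 0 20 0 0 0;0 0 20 0 0 0;0 0 20 0 0 0;0 0 20 0 0 0;0 0 20 0 0 0;0 0 15 0 0 0;0 0 15 0 0 0;0 0 15 0 0 0;0 0 0 0 0 0;0 0 0 0 0 0"

```text
t: 4.15
eef_pos: [0.5015, -0.0388, 0.0373]
orientation: [-0.001, 0.605, 0.796, -0.0]
wrist_force: [0.6, -0.2, 1.0]
opening: 1.001
finger_force: 0.0
```

>>> jog_arm --rows "0 0 0 0 0 0;0 0 0 0 0 0;0 0 0 0 0 0;0 0 0 0 0 0;0 0 0 0 0 0;0 0 0 0 0 0;0 0 0 0 0 0;0 0 0 0 0 0;0 0 0 0 0 0;0 0 0 0 0 0;0 0 0 0 0 0;0 0 0 0 0 0" --jaw 1 --force 40

```text
t: 5.15
eef_pos: [0.5014, -0.0391, 0.0375]
orientation: [-0.0, 0.605, 0.796, -0.0]
wrist_force: [-4.6, -0.8, 2.5]
opening: 0.265
finger_force: 40.0
```

>>> jog_arm --rows "-4 0 0 0 0 0;-4 0 0 0 0 0;-4 0 0 0 0 0;-4 0 0 0 0 0;-4 0 0 0 0 0;-4 0 0 0 0 0;-4 0 0 0 0 0;-4 0 0 0 0 0;-4 0 0 0 0 0;-4 0 0 0 0 0;-4 0 0 0 0 0;-2 0 0 0 0 0;-1 0 0 0 0 0;0 0 0 0 0 0;0 0 0 0 0 0;0 0 0 0 0 0"

```text
t: 6.48
eef_pos: [0.5135, -0.0826, 0.0373]
orientation: [-0.002, 0.604, 0.797, -0.0]
wrist_force: [-8.3, 5.6, 7.2]
opening: 0.265
finger_force: 40.0
```

```bash
python3 - <<'E'
from h import *
go((-.0015,-.143),.037,105.6)
p,d,K,T=cap("top"); W=cloud(d,K,T)
hsv=cv2.cvtColor(p,cv2.COLOR_RGB2HSV)
cv2.imwrite("pics/t2.png",cv2.resize(p[150:270,200:360,::-1],None,fx=4,fy=4))
E
```

```text
t 6.48 target [ 0.5015 -0.0391  0.037 ] eef [ 0.5135 -0.0826  0.0373] own [-0.0017 -0.1881]
 turn first: [-0.11 -0.14  0.03]  then shift mm: [45.1  0.2  0.3]  shift first: [45.1  0.2  0.4]
```

View pics/t2.png

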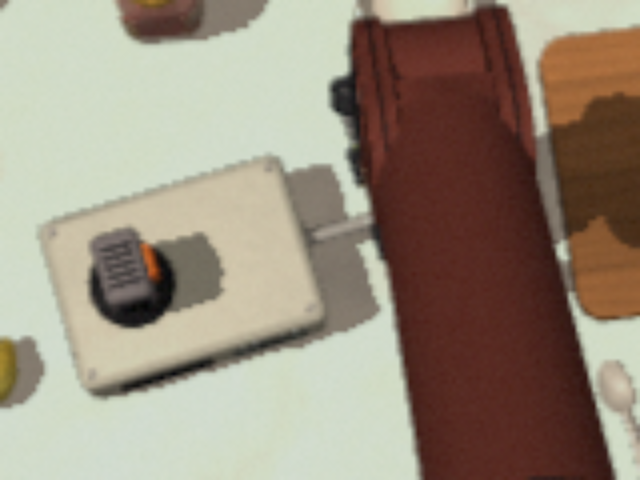

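The crop shows more than 54 mm of bare rod between the case at (312,238) and the gripper at (375,222). At home it would be 27 mm, so the knob is out. I'll give it a small extra tug to check it's at the end stop, then push it home.

>>> jog_arm --rows "-1.5 0 0 0 0 0;-1.5 0 0 0 0 0;0 0 0 0 0 0;0 0 0 0 0 0"

```text
t: 6.87
eef_pos: [0.5135, -0.0827, 0.0372]
orientation: [-0.003, 0.604, 0.797, 0.001]
wrist_force: [-12.4, 15.8, 11.8]
opening: 0.263
finger_force: 40.0
```

>>> jog_arm --rows "4 0 0 0 0 0;4 0 0 0 0 0;4 0 0 0 0 0;4 0 0 0 0 0;4 0 0 0 0 0;4 0 0 0 0 0;4 0 0 0 0 0;4 0 0 0 0 0;4 0 0 0 0 0;4 0 0 0 0 0;4 0 0 0 0 0;4 0 0 0 0 0;3 0 0 0 0 0;1 0 0 0 0 0;0 0 0 0 0 0;0 0 0 0 0 0;0 0 0 0 0 0;0 0 0 0 0 0"

```text
t: 8.37
eef_pos: [0.5013, -0.0391, 0.0375]
orientation: [0.001, 0.605, 0.796, -0.001]
wrist_force: [-1.9, -7.8, 1.6]
opening: 0.267
finger_force: 40.0
```

The extra tug moved nothing, so that was the hard end stop. The knob is now back at its original position with a slight inward push. I'll release, lift and turn for the head.

>>> jog_arm --rows "0 0 0 0 0 0;0 0 0 0 0 0;0 0 0 0 0 0;0 0 0 0 0 0;0 0 0 0 0 0;0 0 0 0 0 0;0 0 0 0 0 0;0 0 0 0 0 0" --jaw -1

```text
t: 9.03
eef_pos: [0.5015, -0.0369, 0.0376]
orientation: [-0.0, 0.605, 0.796, 0.0]
wrist_force: [-0.2, 0.1, 0.4]
opening: 0.782
finger_force: 0.0
```

>>> jog_arm --rows "0 0 -10 0 0 0;0 0 -20 0 0 0;0 0 -20 0 0 0;0 0 -20 0 0 0;0 0 -20 0 0 0;0 0 -20 0 0 0;0 0 -20 0 0 0;0 0 -20 0 0 0;0 0 -20 0 0 0;0 0 -20 0 0 0;0 0 -20 0 0 0"

```text
t: 9.95
eef_pos: [0.5012, -0.0368, 0.2495]
orientation: [0.0, 0.605, 0.796, 0.0]
wrist_force: [0.3, -0.0, -1.2]
opening: 0.997
finger_force: 0.0
```

>>> jog_arm --rows "0 0 0 0 0 7;0 0 0 0 0 7;0 0 0 0 0 7;0 0 0 0 0 7;0 0 0 0 0 7;0 0 0 0 0 7;0 0 0 0 0 7;0 0 0 0 0 7;0 0 0 0 0 7;0 0 0 0 0 7;0 0 0 0 0 7;0 0 0 0 0 7;0 0 0 0 0 6;0 0 0 0 0 0;0 0 0 0 0 0"

```text
t: 11.2
eef_pos: [0.5014, -0.0369, 0.2481]
orientation: [0.0, 0.991, 0.137, 0.0]
wrist_force: [0.6, 0.4, -0.4]
opening: 1.002
finger_force: 0.0
```

```bash
python3 - <<'E'
from h import *
go((0,.040),.133,15.6)
print(env.observe()["joint_positions"].round(2),env.observe()["wrist_force"].round(1))
p,d,K,T=cap("top"); W=cloud(d,K,T); cv2.imwrite("pics/t3.png",cv2.resize(p[150:270,200:360,::-1],None,fx=4,fy=4))
p,d,K,T=cap("scene"); cv2.imwrite("pics/s3.png",cv2.resize(p[160:300,180:360,::-1],None,fx=4,fy=4))
p,d,K,T=cap("wrist"); cv2.imwrite("pics/w3.png",p[...,::-1])
E
```

```text
t 11.2 target [0.4537 0.1375 0.133 ] eef [ 0.5014 -0.0369  0.2481] own [-0.001  -0.1408]
 turn first: [ 0.01 -0.03  0.18]  then shift mm: [   1.  -180.8  115.1]  shift first: [   1.5 -180.8  115.1]
[ 0.49  0.05 -0.52  1.75  0.03  1.34 -1.33] [ 0.6  0.4 -0.4]
```

View pics/w3.png

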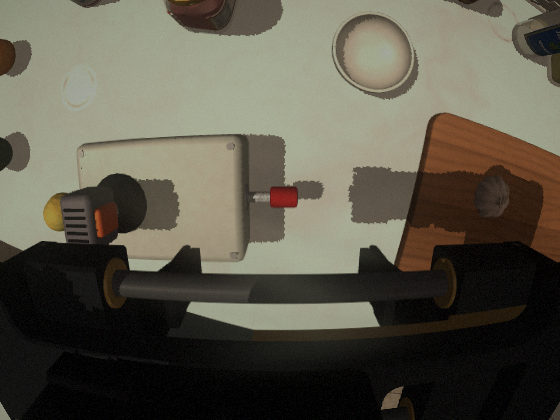

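The wrist view shows the knob home at (284,197), with the short rod from 250 to 270. The head is at (85,215), with its orange button facing −y as expected. Next I'll move over the head and refine the position.

>>> jog_arm --rows "1.2 -20 0 0 0 0;0 -20 0 0 0 0;0 -20 0 0 0 0;0 -20 0 0 0 0;0 -20 0 0 0 0;0 -20 0 0 0 0;0 -20 0 0 0 0;0 -20 0 0 0 0;0 -20 0 0 0 0;0 -1 0 0 0 0;0 0 0 0 0 0;0 0 0 0 0 0"

```text
t: 12.35
eef_pos: [0.4542, 0.137, 0.2476]
orientation: [0.0, 0.991, 0.136, -0.0]
wrist_force: [0.8, -0.9, -0.1]
opening: 1.001
finger_force: 0.0
```

```bash
python3 - <<'E'
from h import *
go((0,.040),.133,15.6)
print(env.observe()["joint_positions"].round(2),env.observe()["wrist_force"].round(1))
p,d,K,T=cap("wrist"); cv2.imwrite("pics/w4.png",p[...,::-1])
v,u=np.mgrid[:420,:560]; r=np.stack([(u-K[0,2])/K[0,0],(v-K[1,2])/K[1,1]],-1); th=np.linalg.norm(r,axis=-1)+1e-9
P=np.stack([r[...,0]/th*np.tan(th)*d,r[...,1]/th*np.tan(th)*d,d],-1)
Ti=np.linalg.inv(T); W=P@Ti[:3,:3].T+Ti[:3,3]
own=(W[...,:2]-C0)@np.stack([ex,ey],1)
m=(d>0)&(abs(own[...,0])<.06)&(abs(own[...,1]-.04)<.06)&(W[...,2]>.168)&(W[...,2]<.185)
q=own[m]; print("head top own",len(q),np.percentile(q,[1,50,99],axis=0).round(4).tolist(),np.median(W[m][:,2]),cv2.minAreaRect((q*1000).astype(np.float32)))
hsv=cv2.cvtColor(p,cv2.COLOR_RGB2HSV); m=(cv2.inRange(hsv,(8,170,100),(20,255,255))>0)&(d>0)&(abs(own[...,1]-.02)<.05)
print("orange",m.sum(),np.percentile(np.c_[own[m],W[m][:,2]],[2,50,98],axis=0).round(4).tolist())
E
```

```text
t 12.35 target [0.4537 0.1375 0.133 ] eef [0.4542 0.137  0.2476] own [0.0003 0.0393]
 turn first: [0.02 0.01 0.01]  then shift mm: [ -0.3  -0.7 114.6]  shift first: [ -0.3  -0.7 114.6]
[ 0.32 -0.01 -0.69  1.81 -0.    1.34 -1.67] [ 0.8 -0.9 -0.1]
head top own 3142 [[-0.0267, 0.017], [0.0005, 0.0378], [0.0247, 0.0554]] 0.173982592103473 ((-0.91845703125, 35.60655975341797), (52.97163391113281, 40.788673400878906), 0.3025849461555481)Traceback (most recent call last):
  File "<stdin>", line 12, in <module>
    return _quantile_unchecked(
        a, q, axis, out, overwrite_input, method, keepdims, weights)
    return _ureduce(a,
                    func=_quantile_ureduce_func,
    ...<5 lines>...
                    overwrite_input=overwrite_input,
                    method=method)
    r = func(a, **kwargs)
    result = _quantile(arr,
                       quantiles=q,
    ...<2 lines>...
                       out=out,
                       weights=wgt)
    slices_having_nans = np.isnan(arr[-1, ...])
                                  ~~~^^^^^^^^^
IndexError: index -1 is out of bounds for axis 0 with size 0
```

View pics/w4.png

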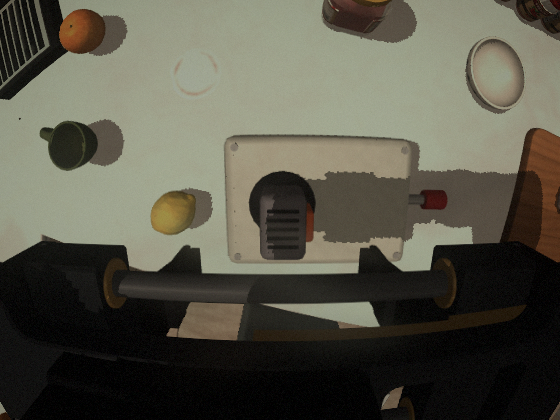

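The wrist view shows the head at (283,222) midway between the fingers, the button on its right side at (310,220), and the knob home at (433,200). I'll descend and squeeze.

>>> jog_arm --rows "-0.5 0.5 15 0 0 0;0 0 15 0 0 0;0 0 15 0 0 0;0 0 15 0 0 0;0 0 15 0 0 0;0 0 15 0 0 0;0 0 15 0 0 0;0 0 9.5 0 0 0;0 0 0 0 0 0;0 0 0 0 0 0"

```text
t: 13.23
eef_pos: [0.4537, 0.1365, 0.1331]
orientation: [-0.0, 0.991, 0.135, -0.0]
wrist_force: [-0.1, 0.2, 0.5]
opening: 0.998
finger_force: 0.0
```

>>> jog_arm --rows "0 0 0 0 0 0;0 0 0 0 0 0;0 0 0 0 0 0;0 0 0 0 0 0;0 0 0 0 0 0;0 0 0 0 0 0;0 0 0 0 0 0;0 0 0 0 0 0;0 0 0 0 0 0;0 0 0 0 0 0;0 0 0 0 0 0;0 0 0 0 0 0" --jaw 1 --force 30

```text
t: 14.23
eef_pos: [0.4546, 0.1342, 0.1332]
orientation: [0.002, 0.991, 0.134, 0.0]
wrist_force: [4.3, -10.3, 1.3]
opening: 0.426
finger_force: 30.0
```

The opening is 37 mm, so the button is fully in. I'll relax the 11 N side load (2.3 mm along tool +y) and pull up.

>>> jog_arm --rows "0 1.2 0 0 0 0;0 1.2 0 0 0 0;0 0 0 0 0 0;0 0 -3 0 0 0;0 0 -5 0 0 0;0 0 -5 0 0 0;0 0 -5 0 0 0;0 0 -6 0 0 0;0 0 -6 0 0 0"

```text
t: 14.98
eef_pos: [0.4545, 0.1342, 0.1632]
orientation: [0.0, 0.991, 0.135, 0.0]
wrist_force: [3.4, -4.2, -2.7]
opening: 0.421
finger_force: 30.0
```

>>> jog_arm --rows "0 0 -6 0 0 0;0 0 -6 0 0 0;0 0 -6 0 0 0;0 0 -6 0 0 0;0 0 -6 0 0 0;0 0 -6 0 0 0;0 0 -6 0 0 0;0 0 -6 0 0 0;0 0 -6 0 0 0;0 0 -6 0 0 0;0 0 -6 0 0 0;0 0 -5 0 0 0;0 0 -4 0 0 0;0 0 -2 0 0 0;0 0 -2 0 0 0;0 0 -1 0 0 0;0 0 0 0 0 0;0 0 0 0 0 0;0 0 0 0 0 0"

```text
t: 16.57
eef_pos: [0.4545, 0.1342, 0.243]
orientation: [0.0, 0.991, 0.135, 0.0]
wrist_force: [2.4, -4.2, -0.9]
opening: 0.421
finger_force: 30.0
```

```bash
python3 - <<'E'
from h import *
s=env.observe(); print({k:np.round(s[k],4) for k in("t","eef_pos","wrist_force","opening","finger_force","qd")})
p,d,K,T=cap("scene"); cv2.imwrite("pics/s5.png",cv2.resize(p[160:300,180:360,::-1],None,fx=4,fy=4))
E
```

```text
{'t': np.float64(16.5667), 'eef_pos': array([0.4545, 0.1342, 0.243 ]), 'wrist_force': array([ 2.4052, -4.2416, -0.8713]), 'opening': np.float64(0.421), 'finger_force': np.float64(29.9968), 'qd': array([ 0.001 ,  0.0014, -0.0008, -0.0007, -0.0008, -0.001 , -0.0005])}
```

View pics/s5.png

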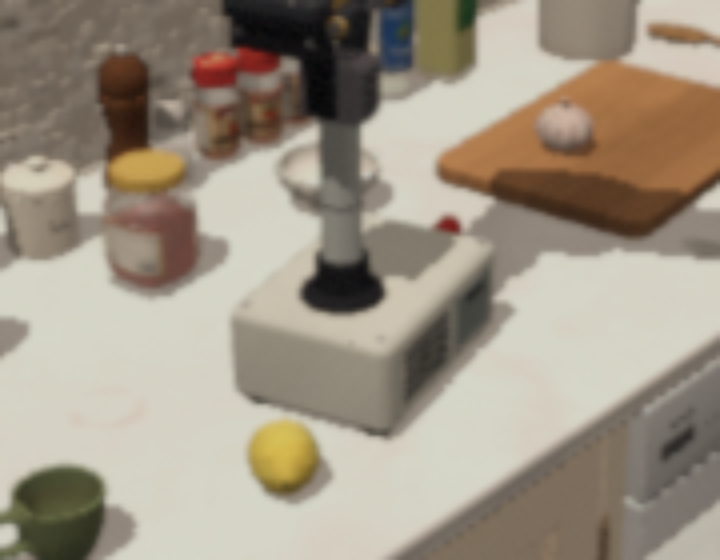

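The scene view shows the head held up with its tube extended (340,60–250), the knob home at (448,226), and the other items where they were. I'll pull slightly more to confirm the hard stop.

>>> jog_arm --rows "0 0 -1 0 0 0;0 0 -1 0 0 0;0 0 0 0 0 0;0 0 0 0 0 0;0 0 0 0 0 0;0 0 0 0 0 0"

```text
t: 17.12
eef_pos: [0.4544, 0.1341, 0.2433]
orientation: [0.0, 0.991, 0.135, -0.0]
wrist_force: [10.0, -1.9, -17.7]
opening: 0.423
finger_force: 30.0
```

It's at the hard stop: 2 mm commanded gave 0.3 mm of movement, with about 17 N of pull. I'll ease off slightly and hand in.

>>> jog_arm --rows "0 0 1 0 0 0;0 0 0 0 0 0;0 0 0 0 0 0;0 0 0 0 0 0;0 0 0 0 0 0;0 0 0 0 0 0"

```text
t: 17.62
eef_pos: [0.4545, 0.1341, 0.2433]
orientation: [0.0, 0.991, 0.135, -0.0]
wrist_force: [5.4, -3.9, -7.4]
opening: 0.422
finger_force: 30.0
```

```bash
python3 -c "
from h import *
s=env.observe(); print(s['eef_pos'],s['wrist_force'],s['finger_force'])
print(env.close_job())"
```

```text
[0.45447517 0.13414492 0.2432621 ] [ 5.39512559 -3.86521189 -7.40206352] 29.99804024817422
the job is handed in; nothing more can be done
None
```

The job is handed in at about 17.6 s (no verdict came back): the shaker knob was pulled to its outer stop and pushed home, the head is held at the second stop with the release squeezed at 30 N, and I saw no other items move.

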